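Seat the vial caps, then wedge up the tilt tray

TASK

Two vials stand in the hinged tray of the tilt stand with their caps not quite on: first press both caps down fully home. Then take the wedge and, keeping it flat on the bench, push its thin end into the slot under the middle of the tray's front edge until that edge has just lifted off the base, about 5 mm, with the wedge alone carrying it. Finish there while holding: do not let go of the wedge at the end, keep it gripped, still and flat on the bench, and leave everything else on the bench where it is.

Things in the scene. Friction and masses are not known exactly. Their poses are not given: they have to be found in the camera images.
- stand: tilt stand, fixed: U-shaped dark steel base 165 mm long (x), 140 mm wide (y), 6 mm thick, carrying a hinged tray. Origin on the bench straight below the middle of the tray's front edge; x points level from that edge towards the hinge, z up. A slot in the base, open to the front, 60 mm wide (y -30 to 30 mm), 110 mm deep (x 0 to 110 mm), leaves bare bench under the middle of the tray edge
- tray: hinged tray, 0.5 to 1 kg: aluminium plate 150 x 140 x 8 mm with a white block and two brown vials. Origin on the hinge line, 150 mm behind the front edge, 10 mm above the bench; axes as the stand's when down. Lies on the base by its weight, can only tilt front edge up. Block and vials begin 66 mm behind the front edge; ahead of that it is flat, its top 14 mm above the bench
- tray_edge (a point): middle of the lower front edge of the tray plate: 6 mm above the bench when the tray lies on the base, higher by as much as the edge is lifted
- cap_left (a joint): how far the cap of the left vial (at y = +34 mm of the stand) stands up from its home position, in m: 0 fully home on the vial's shoulder, at most 0.010. It stays where it is pushed and needs about 6 N to press down
- cap_right (a joint): the same for the right vial (at y = -34 mm of the stand)
- cap_left_top (a point): centre of the flat top of the left vial's cap, a white ribbed cylinder 42 mm in diameter and 20 mm tall, its top 95 mm above the bench when home; the two caps stand 68 mm apart, 98 mm behind the tray's front edge
- cap_right_top (a point): centre of the flat top of the right vial's cap, same size
- wedge_grip (a point): centre of the grip block (40 mm long in x, 30 wide in y, 60 tall) of the loose white slippery plastic wedge, 30 mm above its flat underside. The ramp, 30 mm wide, runs to +x: its thin end, 2 mm high, is 100 mm from this point; from there it rises evenly to 22 mm at 20 mm from this point (1 up for 4 along). z up. 0.1 to 0.2 kg. Lies on the bench left or right of the stand
- sample_box: bystander: flat white sample box with blue lid, 94 x 94 x 50 mm, on the bench on the other side from the wedge; origin under its centre
- tube_rack: bystander: white rack of yellow-capped tubes, 60 x 200 x 93 mm, far left; origin under its centre
- reagent_jar: bystander: brown jar, 64 mm in diameter, 100 mm tall, far right; origin under its centre
Mind the look-alikes: they are no part of the job. Leave any green or yellow look-alike of the part that bears wedge_grip alone.

How it is judged:
On the way, in this order (a step that is already met when the one before it is completed fails the run):
1. both caps pressed fully home (within 1.5 mm) while the tray still lies on the base (value of joint each of cap_left, cap_right below 0.0015 m and z of tray_edge in the frame of stand below 0.007 m), for 0.2 s.
2. the tray's front edge lifted off the base by the gripped wedge (z of tray_edge in the frame of stand above 0.0075 m and contact force between wedge and tray above 0.5 N and contact force between the fingers and wedge above 2 N), for 0.2 s.
At the end, for the whole second after the job is handed in: Both caps are home within 1.5 mm; the tray's front edge is 1.5 to 9 mm above where it lay on the base, at rest, carried by the wedge and not touched by the robot; the wedge lies flat on the bench (within 4 mm, 0.06 rad), still, and is gripped by the fingers (all of step 2 and value of joint each of cap_left, cap_right below 0.0015 m and z of tray_edge in the frame of stand below 0.015 m and angular speed of tray below 0.03 rad/s and linear speed of wedge below 0.01 m/s and height (world z) of wedge_grip below 0.034 m and angle between wedge_grip's own z axis and vertical below 0.06 rad and contact force between each of the arm, the fingers and tray below 0.3 N); the arm keeps its last pose, push and grip.
It fails at once if the tray is raised or carried by the robot itself and not by the wedge (z of tray_edge in the frame of stand above 0.009 m and contact force between any of the arm, the fingers and tray above 1 N).
It fails at once if a bystander object is moved by more than 20 mm or tipped over (distance of any of sample_box, tube_rack, reagent_jar from where it was at the start of the episode above 0.02 m or angle between any of sample_box, tube_rack, reagent_jar's own z axis and vertical above 0.3 rad).
It also fails if it takes over 51 s, if anything falls off the work surface, if the arm or the gripper's body presses on something with over 40 N, if the wrist force passes 120 N, or if a joint passes its speed limit or range.

ROBOT

A 6-joint arm with a two-finger parallel gripper is mounted at the origin on the work surface. World frame = base frame: x ahead of the robot, y to its left, z up, the work surface at z = 0. Lengths are in m, angles in rad, forces in N, time in s.
With the tool pointing down it reaches from about 0.25 to 0.8 m from the base axis. Payload 8.5 kg.
Tool frame: the origin (TCP) lies between the finger pads; the fingertips stand 25 mm ahead of it and the grasp point (between the pads) lies 6 mm ahead of it; z points along the fingers, x is the direction in which the jaws open and shut, and the axes are right-handed (so a half turn about z gives the same grasp; the last joint's range is limited). The gripper opens to 85 mm and grips with 20 to 120 N. Pads are 22 mm wide; open, the fingers measure 114 mm over their backs; the gripper's body (76 mm by 85 mm) begins 54 mm behind the grasp point. The pads swing forward as they close: fully open they stand 13 mm farther back than shut.
Start: joints at [1.164, 0.238, -0.013, 1.319, 0, 1.571], TCP at [0.208, 0.482, 0.256] pointing down, gripper open.
Joint ranges: [-2.66, 2.66], [-1.03, 1.9], [-1.14, 1.46], [-1.82, 2.27], [-1.45, 1.34], [-3.14, 3.14]. Speed limits (rad/s): [2.22, 2.22, 2.79, 3.14, 3.14, 3.14].

INTERFACE

Orientations are given as a unit quaternion [x, y, z, w].
In Python, from rig import arm gives the robot as it stands.
- The arm moves only by the tool arm_command, never from a script. Its argument "plan" is a list of rows, each an object of numbers: "hand": the closure, from 0 (fully open) to 1 (shut); "dx", "dy", "dz": the shift along the tool's x, y, z in cm; "wx", "wy", "wz": the turn, a rotation vector about the tool's x, y, z in rad. In form: [{"hand": .., "dx": .., "dy": .., "dz": .., "wx": .., "wy": .., "wz": ..}, ...]. A call has 1 to 10 rows; each row shifts and turns the commanded pose from where the row before left it, along the tool's axes as they then stand; what a row does not reach is not made up. A row lasts 1/10 s, in which the tool goes at most 50 mm and 8.59 degrees, less where a joint would pass 70% of its speed; a pose out of reach is approached as far as the arm can. A call with a gripper value outside its range is refused whole. The fingers move at their own pace and stop on an object; "force" is the grip in N (left out, the last holds). Time passes only in rows, so rows that do not move let the fingers close. It gives the time, the measured TCP pose, the force and the opening at its end, in the units of the state.
- arm.state(): the state, without advancing time (a new reading comes with each control period).
- arm.snapshot(name): name is "side" or "top"; returns a dict with "color" (400x640x3 uint8, red, green, blue), "range_z" (400x640 float32, m along the optical axis (not along the pixel's ray), 0 where there is no reading), "K" (3x3 intrinsics, pixels), "k1" (the pictures are not rectified: a ray, as slopes to the right and down, at radius r is drawn at 1 + k1 r^2 times it, then the intrinsics apply), "R" (3x3) and "t" (3): a world point X has camera coordinates R X + t. Camera axes: x right, y down, z forward; pixel columns grow to the right and rows downward; lengths in m; the calibration is good to about 2 mm. A picture is of the moment at which its call begins.
- arm.finish_job(): hands the job in, once; it reports no verdict.
The state is a dict: "t": time; "joint_pos": joint angles; "qd": joint speeds; "tau": joint torques, N m; "position": TCP position; "ee_rot": TCP orientation; "contact_force": force on the tool from outside, world axes, zero at the start; "wrist_torque": the same for the moment, N m; "gripper_width": finger opening in m.
Only numpy, scipy, OpenCV 4.12 (cv2) and the standard library are available. Lean on these libraries where they do the work, as an engineer would, in place of code of your own. Each camera call takes 0.05 s, during which the arm holds its last target.

## Working session

There is one attempt and no reset: what is moved stays moved. The work goes in short steps, Python scripts to look and compute and a tool call to move; the robot and the scene stay as the last step left them, time stands still between calls to the robot, and variables do not carry over. Pictures are saved under pics/ and viewed, and the job is handed in when it is done.

Besides the shell and the picture viewer there is one more tool, called after "Request:" as name([rows], argument=value, ...), one row to a line, values as JSON. arm_command: Moves the arm, as the interface text tells. Its arguments: {"type":"object","properties":{"plan":{"type":"array"},"force":{"type":"number"}},"required":["plan"]}

```bash
mkdir -p pics; ls; python3 - <<'E'
from rig import arm
import cv2
print(arm.state())
import pickle
for n in("side","top"):
    s=arm.snapshot(n)
    pickle.dump(s,open(f"{n}0.pkl","wb"))
    cv2.imwrite(f"pics/{n}0.png",s["color"][:,:,::-1])
    print(n,s["K"],s["k1"],s["R"],s["t"])
E
```

```text
pics
{'t': 0.0, 'joint_pos': array([ 1.16402168e+00,  2.38773711e-01, -1.42332083e-02,  1.31922082e+00,
        2.09522060e-05,  1.57082011e+00]), 'qd': array([ 0.00376149, -0.0001231 , -0.00103019,  0.00128155, -0.00034968,
       -0.00202535]), 'tau': array([-5.48327462e-04, -5.38777828e+01,  3.46440268e+01,  1.83932501e-02,
        5.43073179e-05, -6.81463760e-06]), 'position': array([0.20756057, 0.4818154 , 0.25568951]), 'ee_rot': array([ 8.35365296e-01,  5.49694743e-01, -6.03626486e-04,  3.84683484e-04]), 'contact_force': array([-0.14675068, -0.49555957, -0.0134678 ]), 'wrist_torque': array([-0.00428429,  0.01033396, -0.01638929]), 'gripper_width': 0.08559788976006026}
side [[445.48507449   0.         328.20183889]
 [  0.         445.48507449 202.09750042]
 [  0.           0.           1.        ]] -0.1271281317231599 [[ 0.80493074 -0.59304076 -0.01972724]
 [-0.40655609 -0.52699018 -0.74631997]
 [ 0.4322021   0.60875611 -0.66529493]] [-0.37046001  0.29630308  1.03530306]
top [[404.90196315   0.         312.96609101]
 [  0.         404.90196315 195.91237995]
 [  0.           0.           1.        ]] 0.006032314888727094 [[ 0.01623035 -0.9998455   0.00674863]
 [-0.98374611 -0.01717546 -0.17874168]
 [ 0.17882998 -0.00373789 -0.98387289]] [0.06043157 0.49784841 1.08895704]
```

View pics/side0.png

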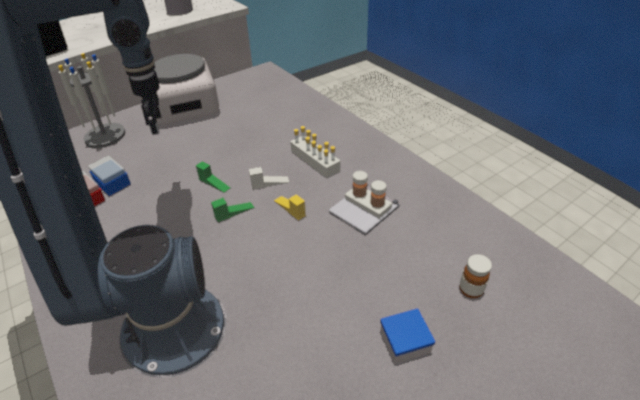

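View pics/top0.png

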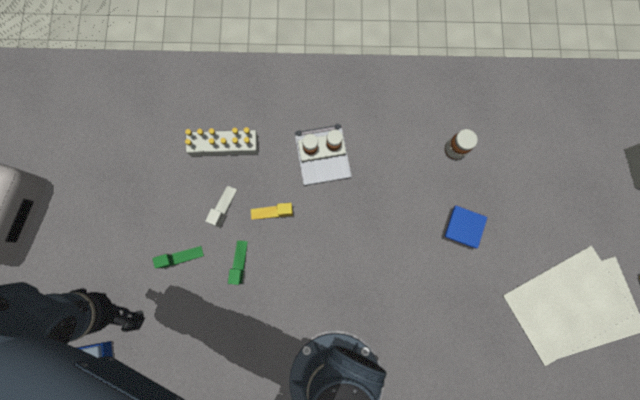

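The side view shows the white wedge near (265,178), the tray near (365,205), and green and yellow look-alikes around them. In the top view the wedge's grip block is near (213,217) with its thin end at (232,188), and the stand is near (323,155) with its front edge at the bottom.

```bash
cat > h.py <<'E'
import numpy as np,cv2
def rays(s,px):
    px=np.asarray(px,float).reshape(-1,1,2)
    u=cv2.undistortPoints(px,s["K"],np.array([s["k1"],0,0,0.]),None,None)
    u=u.reshape(-1,2)
    d=np.c_[u,np.ones(len(u))]
    return -s["R"].T@s["t"], d@s["R"]
def plane(s,px,z):
    c,d=rays(s,px); k=(z-c[2])/d[:,2]
    return c+d*k[:,None]
def proj(s,X):
    X=np.asarray(X,float).reshape(-1,3)
    rv,_=cv2.Rodrigues(s["R"])
    p,_=cv2.projectPoints(X,rv,s["t"],s["K"],np.array([s["k1"],0,0,0.]))
    return p.reshape(-1,2)
def depthpts(s):
    z=s["range_z"]; h,w=z.shape
    v,u=np.mgrid[:h,:w]
    c,d=rays(s,np.c_[u.ravel(),v.ravel()])
    P=c+d*z.reshape(-1,1); P[z.ravel()==0]=np.nan
    return P.reshape(h,w,3)
def crop(s,x0,y0,w,h,k,name):
    im=s["color"][y0:y0+h,x0:x0+w,::-1]
    cv2.imwrite(name,cv2.resize(im,None,fx=k,fy=k,interpolation=cv2.INTER_CUBIC))
E
python3 - <<'E'
import pickle
from h import *
s=pickle.load(open("top0.pkl","rb"))
crop(s,190,110,180,130,4,"pics/topc.png")
q=pickle.load(open("side0.pkl","rb"))
crop(q,230,150,180,90,4,"pics/sidec.png")
P=depthpts(s)
m=np.isfinite(P[...,2])
# wedge white mask
c=s["color"].astype(int)
roi=np.zeros(c.shape[:2],bool); roi[180:235,198:243]=1
w=roi&(c.min(2)>130); print("wedge px",w.sum())
pts=P[w]; print(np.nanmin(pts,0),np.nanmax(pts,0))
g=pts[pts[:,2]>0.045]; print("block",len(g),g.mean(0),np.median(g,0)); 
r=pts[(pts[:,2]<0.04)]; print("ramp",len(r),r.mean(0))
mu=cv2.minAreaRect(g[:,:2].astype(np.float32)); print(mu)
# bystander heights
roi=np.zeros(c.shape[:2],bool); roi[120:160,295:350]=1
t=P[roi&(P[...,2]>0.085)]; print("caps",len(t))
_,l,cc=cv2.kmeans(t[:,:2].astype(np.float32),2,None,(3,50,1e-6),5,cv2.KMEANS_PP_CENTERS)
for i in(0,1): a=t[l.ravel()==i]; print(len(a),a.mean(0),a[:,2].max(),np.median(a[:,2]))
E
```

```text
wedge px 568
[ 0.3896849   0.27295672 -0.00457422] [0.54650391 0.4014007  0.06654965]
block 169 [0.43305639 0.34181607 0.06070599] [0.43322866 0.34186258 0.06099717]
ramp 395 [0.48261443 0.32561021 0.00998957]
((0.4333711564540863, 0.34268152713775635), (0.03098519891500473, 0.039364710450172424), 68.67157745361328)
caps 418
209 [0.63652866 0.08166567 0.10467854] 0.11112348565585073 0.10565605018803192
209 [0.64964711 0.01512591 0.1043352 ] 0.1107451824942236 0.10499743683274465
```

View pics/topc.png

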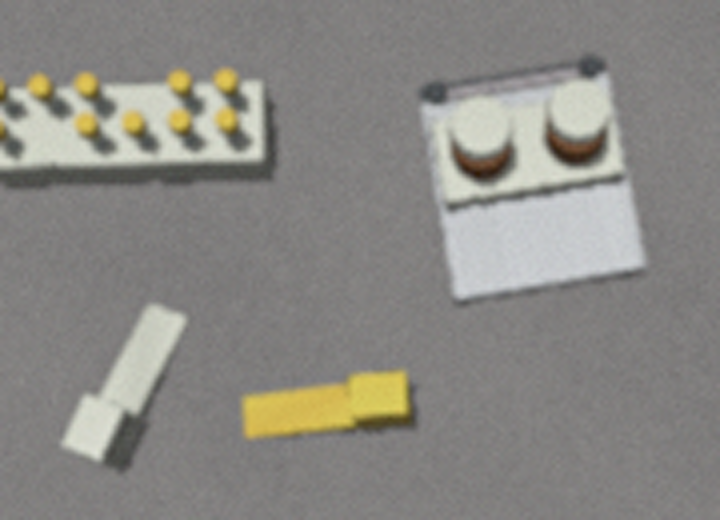

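View pics/sidec.png

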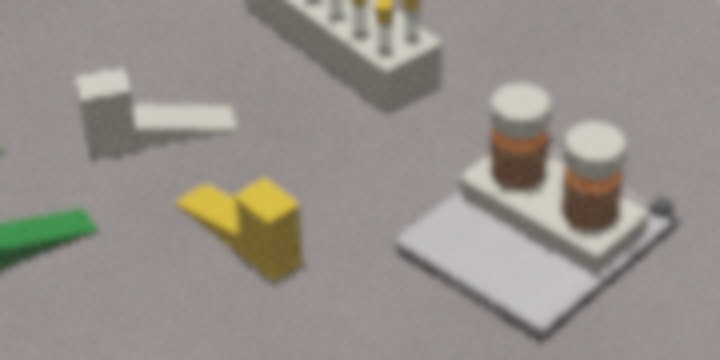

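The crops show the tray's front edge running from (304,184) to (351,176) in top pixels, the two caps raised, and the wedge's ramp pointing towards the rack side. Next I'll refine the poses by ray casting.

```bash
python3 - <<'E'
import pickle
from h import *
s=pickle.load(open("top0.pkl","rb")); q=pickle.load(open("side0.pkl","rb"))
f=lambda pts,x0,y0:[(x0+(u+.5)/4-.5,y0+(v+.5)/4-.5) for u,v in pts]
c=f([(457,299),(645,267),(420,101),(607,75)],190,110)
F=plane(s,c,0.014); print("top corners front L,R",F[:2,:2], "mid",F[:2].mean(0)[:2])
print(" at z=.006",plane(s,c[:2],0.006)[:,:2])
d=F[0]-F[1]; print("edge len",np.hypot(*d[:2]),"yaw",np.degrees(np.arctan2(-d[0],d[1])))
c2=f([(398,246),(542,337)],230,150)
G=plane(q,c2,0.014); print("side corners",G[:,:2],"mid",G.mean(0)[:2])
d=G[0]-G[1]; print("len",np.hypot(*d[:2]),np.degrees(np.arctan2(-d[0],d[1])))
# caps: triangulate top ellipse centres
ct=f([(483,124),(578,108)],190,110); cs=f([(521,101),(595,142)],230,150)
c0,d0=rays(s,ct); c1,d1=rays(q,cs)
for i in(0,1):
    A=np.c_[d0[i],-d1[i]]; k=np.linalg.lstsq(A,c1-c0,rcond=None)[0]
    a=c0+k[0]*d0[i]; b=c1+k[1]*d1[i]; print("cap",(a+b)/2,"gap",np.linalg.norm(a-b))
print("caps top @.105",plane(s,ct,.105)[:,:2])
# wedge block top corners in topc
w=f([(83,394),(126,410),(104,463),(62,444)],190,110)
W=plane(s,w,.06); print("block top",W[:,:2],W.mean(0)[:2])
e=(W[0]+W[1]-W[2]-W[3])[:2]; print("yaw",np.degrees(np.arctan2(e[1],e[0])))
t=f([(152,304),(187,318)],190,110); T=plane(s,t,.002)[:,:2]; print("thin",T,T.mean(0))
e=T.mean(0)-W.mean(0)[:2]; print("len",np.hypot(*e),"yaw",np.degrees(np.arctan2(e[1],e[0])))
ws=f([(78,83),(125,70),(131,90),(82,98)],230,150); print("side block",plane(q,ws,.06)[:,:2].mean(0))
E
```

```text
top corners front L,R [[ 0.53576995  0.09552016]
 [ 0.56190573 -0.04043891]] mid [0.54883784 0.02754062]
 at z=.006 [[ 0.53745747  0.09567706]
 [ 0.56377571 -0.04123112]]
edge len 0.138448349610468 yaw 10.881386171010913
side corners [[ 0.52702845  0.08562464]
 [ 0.55102999 -0.04992662]] mid [0.53902922 0.01784901]
len 0.13765978943069135 10.041069817444962
cap [0.63789497 0.07945571 0.10024303] gap 0.003982622549241669
cap [0.6519623  0.01443209 0.09691094] gap 0.00322761283083831
caps top @.105 [[0.63821795 0.07854598]
 [0.65074652 0.01412706]]
block top [[0.45505257 0.34940836]
 [0.4445032  0.31939003]
 [0.40791817 0.33224706]
 [0.42041148 0.3615564 ]] [0.43197136 0.34065046]
yaw -19.344444250873178
thin [[0.53064591 0.31789425]
 [0.52070011 0.29191481]] [0.52567301 0.30490453]
len 0.1002884445966419 yaw -20.881184272658416
side block [0.42610386 0.33286218]
```

Request:
arm_command([
  {"hand": 1,"dx": -1.6,"dy": 4.4},
  {"hand": 1,"dx": -1.6,"dy": 4.4},
  {"hand": 1,"dx": -1.6,"dy": 4.4},
  {"hand": 1,"dx": -1.6,"dy": 4.4},
  {"hand": 1,"dx": -1.6,"dy": 4.4},
  {"hand": 1,"dx": -1.6,"dy": 4.4},
  {"hand": 1,"dx": -1.6,"dy": 4.4},
  {"hand": 1,"dx": -1.6,"dy": 4.4},
  {"hand": 1,"dx": -1.6,"dy": 4.4},
  {"hand": 1,"dx": -1.6,"dy": 4.4},
], force=40)

```text
$.plan[0]: bad value
```

Request:
arm_command([
  {"hand": 1.0,"dx": -1.6,"dy": 4.4,"dz": 0.0,"wx": 0.0,"wy": 0.0,"wz": 0.0},
  {"hand": 1.0,"dx": -1.6,"dy": 4.4,"dz": 0.0,"wx": 0.0,"wy": 0.0,"wz": 0.0},
  {"hand": 1.0,"dx": -1.6,"dy": 4.4,"dz": 0.0,"wx": 0.0,"wy": 0.0,"wz": 0.0},
  {"hand": 1.0,"dx": -1.6,"dy": 4.4,"dz": 0.0,"wx": 0.0,"wy": 0.0,"wz": 0.0},
  {"hand": 1.0,"dx": -1.6,"dy": 4.4,"dz": 0.0,"wx": 0.0,"wy": 0.0,"wz": 0.0},
  {"hand": 1.0,"dx": -1.6,"dy": 4.4,"dz": 0.0,"wx": 0.0,"wy": 0.0,"wz": 0.0},
  {"hand": 1.0,"dx": -1.6,"dy": 4.4,"dz": 0.0,"wx": 0.0,"wy": 0.0,"wz": 0.0},
  {"hand": 1.0,"dx": -1.6,"dy": 4.4,"dz": 0.0,"wx": 0.0,"wy": 0.0,"wz": 0.0},
  {"hand": 1.0,"dx": -1.6,"dy": 4.4,"dz": 0.0,"wx": 0.0,"wy": 0.0,"wz": 0.0},
  {"hand": 1.0,"dx": -1.6,"dy": 4.4,"dz": 0.0,"wx": 0.0,"wy": 0.0,"wz": 0.0},
], force=40)

```text
t: 1.1
position: [0.5495, 0.1594, 0.256]
ee_rot: [0.835, 0.55, -0.0, -0.0]
contact_force: [-0.4, 0.6, 0.5]
gripper_width: 0.0
```

Request:
arm_command([
  {"hand": 1.0,"dx": -1.35,"dy": 3.7,"dz": 0.0,"wx": 0.0,"wy": 0.0,"wz": 0.0},
  {"hand": 1.0,"dx": -1.35,"dy": 3.7,"dz": 1.0,"wx": 0.0,"wy": 0.0,"wz": 0.0},
  {"hand": 1.0,"dx": -1.35,"dy": 3.7,"dz": 2.0,"wx": 0.0,"wy": 0.0,"wz": 0.0},
  {"hand": 1.0,"dx": 0.0,"dy": 0.0,"dz": 4.0,"wx": 0.0,"wy": 0.0,"wz": 0.0},
  {"hand": 1.0,"dx": 0.0,"dy": 0.0,"dz": 1.5,"wx": 0.0,"wy": 0.0,"wz": 0.0},
  {"hand": 1.0,"dx": 0.0,"dy": 0.0,"dz": 0.0,"wx": 0.0,"wy": 0.0,"wz": 0.0},
])

```text
t: 1.7
position: [0.6328, 0.0793, 0.168]
ee_rot: [0.836, 0.549, -0.003, -0.001]
contact_force: [-0.8, -0.4, 0.3]
gripper_width: -0.0002
```

```bash
python3 - <<'E'
from rig import arm
from h import *
st=arm.state(); print(st["position"],st["contact_force"])
s=arm.snapshot("top"); q=arm.snapshot("side")
crop(s,270,90,120,100,5,"pics/t1.png"); crop(q,320,110,120,120,5,"pics/s1.png")
p=st["position"]; tip=p-[0,0,.025]
print("tip px top",proj(s,tip),"side",proj(q,tip), "crop", (proj(q,tip)-[320,110])*5,(proj(s,tip)-[270,90])*5)
E
```

```text
[0.63283435 0.07932266 0.16796262] [-0.83102373 -0.44623887  0.32742072]
tip px top [[310.04949639 138.05464924]] side [[359.59229406 163.51312902]] crop [[197.96147029 267.56564512]] [[200.24748195 240.27324619]]
```

View pics/s1.png

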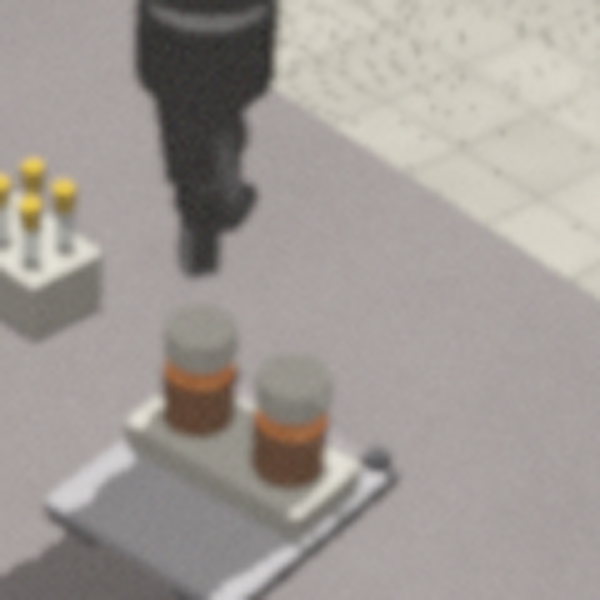

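View pics/t1.png

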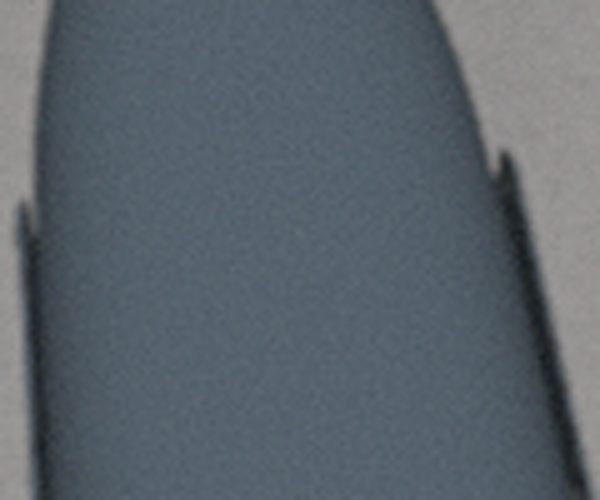

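The side view shows the tip at crop (198,268), which matches its projection. The left cap is just below it at (201,325). The top view is blocked by the arm.

```bash
python3 - <<'E'
import pickle
from h import *
q=pickle.load(open("side0.pkl","rb"))
for z in(.143,.11,.105,.1,.095): print(z,(proj(q,[.6328,.0793,z])-[320,110])*5)
print([plane(q,[(320+201/5,110+326/5)],z)[0] for z in(.1,.105)])
print([plane(q,[(320+292/5,110+374/5)],z)[0] for z in(.1,.105)])
E
```

```text
0.143 [[197.9417867 267.553951 ]]
0.11 [[196.45027765 313.45234897]]
0.105 [[196.2271787  320.27462139]]
0.1 [[196.00483655 327.06275066]]
0.095 [[195.78325001 333.81694414]]
[array([0.63572359, 0.07829615, 0.1       ]), array([0.63158382, 0.07348626, 0.105     ])]
[array([0.64859715, 0.01305081, 0.1       ]), array([0.64437718, 0.00864739, 0.105     ])]
```

Request:
arm_command([
  {"hand": 1.0,"dx": -0.1,"dy": 0.3,"dz": 2.0,"wx": 0.0,"wy": 0.0,"wz": 0.0},
  {"hand": 1.0,"dx": 0.0,"dy": 0.0,"dz": 1.0,"wx": 0.0,"wy": 0.0,"wz": 0.0},
  {"hand": 1.0,"dx": 0.0,"dy": 0.0,"dz": 0.5,"wx": 0.0,"wy": 0.0,"wz": 0.0},
  {"hand": 1.0,"dx": 0.0,"dy": 0.0,"dz": 0.3,"wx": 0.0,"wy": 0.0,"wz": 0.0},
  {"hand": 1.0,"dx": 0.0,"dy": 0.0,"dz": 0.0,"wx": 0.0,"wy": 0.0,"wz": 0.0},
])

```text
t: 2.3
position: [0.6368, 0.078, 0.1336]
ee_rot: [0.835, 0.55, 0.0, 0.0]
contact_force: [0.3, 0.7, -0.6]
gripper_width: -0.0001
```

Request:
arm_command([
  {"hand": 1.0,"dx": 0.0,"dy": 0.0,"dz": 0.4,"wx": 0.0,"wy": 0.0,"wz": 0.0},
  {"hand": 1.0,"dx": 0.0,"dy": 0.0,"dz": 0.3,"wx": 0.0,"wy": 0.0,"wz": 0.0},
  {"hand": 1.0,"dx": 0.0,"dy": 0.0,"dz": 0.3,"wx": 0.0,"wy": 0.0,"wz": 0.0},
  {"hand": 1.0,"dx": 0.0,"dy": 0.0,"dz": 0.0,"wx": 0.0,"wy": 0.0,"wz": 0.0},
])

```text
t: 2.7
position: [0.6372, 0.078, 0.1236]
ee_rot: [0.835, 0.55, 0.001, 0.0]
contact_force: [1.2, 0.5, 2.4]
gripper_width: -0.0002
```

Request:
arm_command([
  {"hand": 1.0,"dx": 0.0,"dy": 0.0,"dz": 0.2,"wx": 0.0,"wy": 0.0,"wz": 0.0},
  {"hand": 1.0,"dx": 0.0,"dy": 0.0,"dz": 0.1,"wx": 0.0,"wy": 0.0,"wz": 0.0},
  {"hand": 1.0,"dx": 0.0,"dy": 0.0,"dz": 0.0,"wx": 0.0,"wy": 0.0,"wz": 0.0},
])

```text
t: 3.0
position: [0.6372, 0.078, 0.1208]
ee_rot: [0.835, 0.55, 0.001, 0.0]
contact_force: [2.0, 0.1, 3.8]
gripper_width: -0.0003
```

Request:
arm_command([
  {"hand": 1.0,"dx": 0.0,"dy": 0.0,"dz": 0.2,"wx": 0.0,"wy": 0.0,"wz": 0.0},
  {"hand": 1.0,"dx": 0.0,"dy": 0.0,"dz": 0.1,"wx": 0.0,"wy": 0.0,"wz": 0.0},
  {"hand": 1.0,"dx": 0.0,"dy": 0.0,"dz": 0.0,"wx": 0.0,"wy": 0.0,"wz": 0.0},
])

```text
t: 3.3
position: [0.6373, 0.078, 0.1199]
ee_rot: [0.835, 0.55, 0.001, 0.001]
contact_force: [-5.4, -0.2, 20.5]
gripper_width: -0.0002
```

```bash
python3 - <<'E'
from rig import arm
from h import *
q=arm.snapshot("side"); print(arm.state()["contact_force"])
crop(q,320,110,120,120,5,"pics/s2.png")
E
```

```text
[-4.49145089  0.47227054 20.03232589]
```

View pics/s2.png

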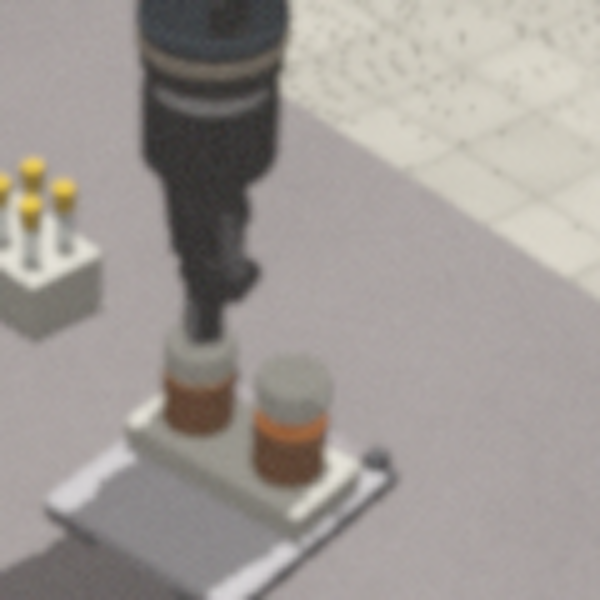

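The left cap is down on its shoulder: its orange band is hidden, the tip is at z 0.095 and the force is 20 N. Now the right cap.

Request:
arm_command([
  {"hand": 1.0,"dx": 0.0,"dy": 0.0,"dz": -2.0,"wx": 0.0,"wy": 0.0,"wz": 0.0},
  {"hand": 1.0,"dx": 0.0,"dy": 0.0,"dz": -2.5,"wx": 0.0,"wy": 0.0,"wz": 0.0},
  {"hand": 1.0,"dx": -2.7,"dy": 1.9,"dz": 0.0,"wx": 0.0,"wy": 0.0,"wz": 0.0},
  {"hand": 1.0,"dx": -2.7,"dy": 1.9,"dz": 0.0,"wx": 0.0,"wy": 0.0,"wz": 0.0},
  {"hand": 1.0,"dx": 0.0,"dy": 0.0,"dz": 0.0,"wx": 0.0,"wy": 0.0,"wz": 0.0},
  {"hand": 1.0,"dx": 0.0,"dy": 0.0,"dz": 2.0,"wx": 0.0,"wy": 0.0,"wz": 0.0},
  {"hand": 1.0,"dx": 0.0,"dy": 0.0,"dz": 1.0,"wx": 0.0,"wy": 0.0,"wz": 0.0},
  {"hand": 1.0,"dx": 0.0,"dy": 0.0,"dz": 0.0,"wx": 0.0,"wy": 0.0,"wz": 0.0},
])

```text
t: 4.15
position: [0.6492, 0.0136, 0.1305]
ee_rot: [0.835, 0.55, -0.001, -0.001]
contact_force: [0.1, 0.4, 0.5]
gripper_width: -0.0002
```

```bash
python3 - <<'E'
from rig import arm
from h import *
q=arm.snapshot("side"); print(arm.state()["contact_force"])
crop(q,320,110,120,120,5,"pics/s3.png")
E
```

```text
[-0.69592328  0.59080903  1.3656305 ]
```

View pics/s3.png

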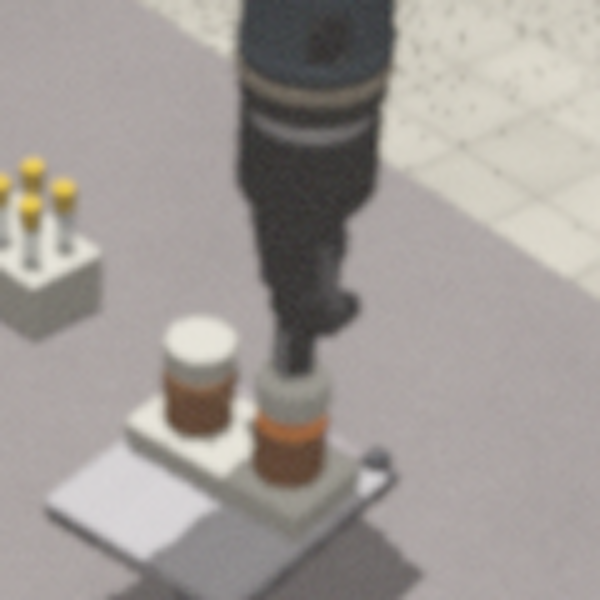

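The left cap sits low now, and the fingertip is centred on the right cap at (293,372). I'll press it.

Request:
arm_command([
  {"hand": 1.0,"dx": 0.0,"dy": 0.0,"dz": 0.4,"wx": 0.0,"wy": 0.0,"wz": 0.0},
  {"hand": 1.0,"dx": 0.0,"dy": 0.0,"dz": 0.4,"wx": 0.0,"wy": 0.0,"wz": 0.0},
  {"hand": 1.0,"dx": 0.0,"dy": 0.0,"dz": 0.3,"wx": 0.0,"wy": 0.0,"wz": 0.0},
  {"hand": 1.0,"dx": 0.0,"dy": 0.0,"dz": 0.1,"wx": 0.0,"wy": 0.0,"wz": 0.0},
  {"hand": 1.0,"dx": 0.0,"dy": 0.0,"dz": 0.0,"wx": 0.0,"wy": 0.0,"wz": 0.0},
])

```text
t: 4.7
position: [0.6506, 0.0136, 0.121]
ee_rot: [0.835, 0.55, 0.001, 0.0]
contact_force: [-0.4, 1.1, 3.6]
gripper_width: -0.0001
```

Request:
arm_command([
  {"hand": 1.0,"dx": 0.0,"dy": 0.0,"dz": 0.2,"wx": 0.0,"wy": 0.0,"wz": 0.0},
  {"hand": 1.0,"dx": 0.0,"dy": 0.0,"dz": 0.1,"wx": 0.0,"wy": 0.0,"wz": 0.0},
  {"hand": 1.0,"dx": 0.0,"dy": 0.0,"dz": 0.0,"wx": 0.0,"wy": 0.0,"wz": 0.0},
])

```text
t: 5.0
position: [0.6507, 0.0137, 0.1199]
ee_rot: [0.835, 0.55, 0.001, 0.001]
contact_force: [-5.3, 0.7, 18.0]
gripper_width: -0.0001
```

Request:
arm_command([
  {"hand": 1.0,"dx": 0.0,"dy": 0.0,"dz": -4.0,"wx": 0.0,"wy": 0.0,"wz": 0.0},
  {"hand": 1.0,"dx": 0.0,"dy": 0.0,"dz": -5.0,"wx": 0.0,"wy": 0.0,"wz": 0.0},
  {"hand": 0.5,"dx": 2.35,"dy": -3.67,"dz": 0.0,"wx": 0.0,"wy": 0.0,"wz": 0.0},
  {"hand": 0.0,"dx": 2.35,"dy": -3.67,"dz": 0.0,"wx": 0.0,"wy": 0.0,"wz": 0.0},
  {"hand": 0.0,"dx": 2.35,"dy": -3.67,"dz": 0.0,"wx": 0.0,"wy": 0.0,"wz": 0.0},
  {"hand": 0.0,"dx": 2.35,"dy": -3.67,"dz": 0.0,"wx": 0.0,"wy": 0.0,"wz": 0.0},
  {"hand": 0.0,"dx": 2.35,"dy": -3.67,"dz": 0.0,"wx": 0.0,"wy": 0.0,"wz": 0.0},
  {"hand": 0.0,"dx": 2.35,"dy": -3.67,"dz": 0.0,"wx": 0.0,"wy": 0.0,"wz": 0.0},
  {"hand": 0.0,"dx": 2.35,"dy": -3.67,"dz": 0.0,"wx": 0.0,"wy": 0.0,"wz": 0.0},
  {"hand": 0.0,"dx": 2.35,"dy": -3.67,"dz": 0.0,"wx": 0.0,"wy": 0.0,"wz": 0.0},
])

```text
t: 6.0
position: [0.4539, 0.3034, 0.2075]
ee_rot: [0.835, 0.55, 0.0, 0.0]
contact_force: [0.4, 1.0, 0.7]
gripper_width: 0.0856
```

Request:
arm_command([
  {"hand": 0.0,"dx": 2.35,"dy": -3.67,"dz": 0.0,"wx": 0.0,"wy": 0.0,"wz": -0.04},
  {"hand": 0.0,"dx": 0.0,"dy": 0.0,"dz": 0.0,"wx": 0.0,"wy": 0.0,"wz": 0.0},
  {"hand": 0.0,"dx": 0.0,"dy": 0.0,"dz": 0.0,"wx": 0.0,"wy": 0.0,"wz": 0.0},
])

```text
t: 6.3
position: [0.43, 0.339, 0.2073]
ee_rot: [0.824, 0.567, 0.0, 0.0]
contact_force: [0.3, -0.2, -0.7]
gripper_width: 0.0854
```

```bash
python3 - <<'E'
from rig import arm
from h import *
st=arm.state(); print(st["position"],st["ee_rot"],st["joint_pos"],st["gripper_width"])
q=arm.snapshot("side")
crop(q,220,90,200,150,4,"pics/s4.png")
for z in(.025,.06): print((proj(q,[*st["position"][:2],z])-[220,90])*4)
E
```

```text
[0.42999951 0.33898981 0.2073418 ] [8.23524171e-01 5.67281146e-01 6.11052601e-05 1.94577048e-04] [ 6.67800293e-01  2.96797907e-01 -5.88795620e-02  1.21502202e+00
 -3.96231658e-04  1.03219537e+00] 0.08540040181815187
[[148.57015539 352.9788689 ]]
[[143.04778216 318.01358158]]
```

View pics/s4.png

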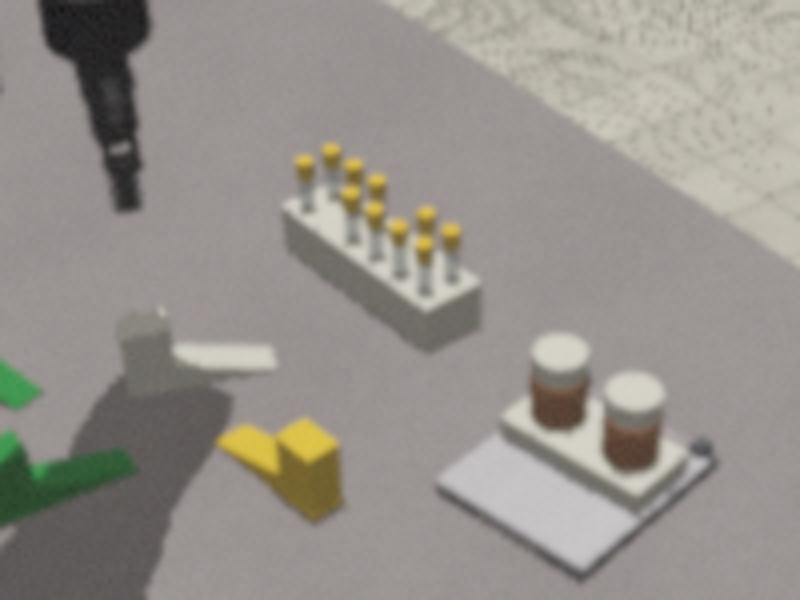

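Both caps look seated, and the block's top centre at crop (144,323) lies under the TCP. I'll descend and grip.

Request:
arm_command([
  {"hand": 0.0,"dx": 0.0,"dy": 0.0,"dz": 4.5,"wx": 0.0,"wy": 0.0,"wz": 0.0},
  {"hand": 0.0,"dx": 0.0,"dy": 0.0,"dz": 4.5,"wx": 0.0,"wy": 0.0,"wz": 0.0},
  {"hand": 0.0,"dx": 0.0,"dy": 0.0,"dz": 4.0,"wx": 0.0,"wy": 0.0,"wz": 0.0},
  {"hand": 0.0,"dx": 0.0,"dy": 0.0,"dz": 2.5,"wx": 0.0,"wy": 0.0,"wz": 0.0},
  {"hand": 0.0,"dx": 0.0,"dy": 0.0,"dz": 1.2,"wx": 0.0,"wy": 0.0,"wz": 0.0},
  {"hand": 0.0,"dx": 0.0,"dy": 0.0,"dz": 0.0,"wx": 0.0,"wy": 0.0,"wz": 0.0},
])

```text
t: 6.95
position: [0.4307, 0.3368, 0.0391]
ee_rot: [0.825, 0.566, -0.001, 0.0]
contact_force: [0.8, -0.5, 0.5]
gripper_width: 0.0855
```

```bash
python3 - <<'E'
from rig import arm
from h import *
st=arm.state(); print(st["position"],st["contact_force"])
q=arm.snapshot("side"); s=arm.snapshot("top")
crop(q,220,110,120,90,5,"pics/s5.png")
crop(s,180,160,120,90,5,"pics/t5.png")
E
```

```text
[0.4306522  0.33677217 0.03909751] [ 0.79060264 -0.46655864  0.51136551]
```

View pics/s5.png

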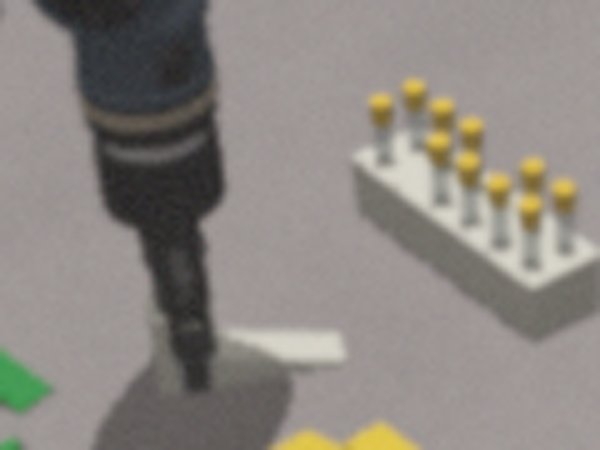

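View pics/t5.png

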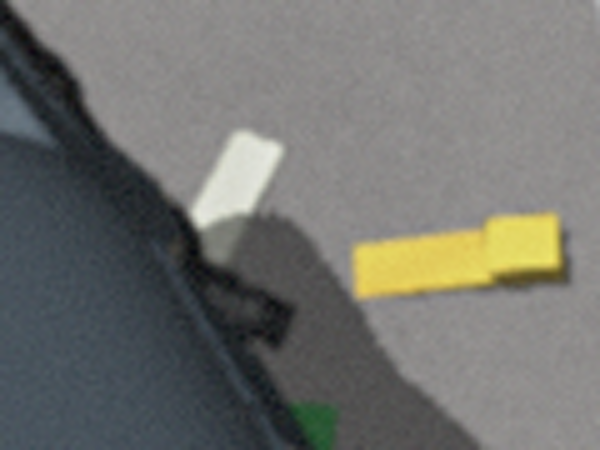

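The fingers straddle the block: the near finger is at (195,370) in the side crop, with the block behind it. Now I'll close.

Request:
arm_command([
  {"hand": 1.0,"dx": 0.0,"dy": 0.0,"dz": 0.0,"wx": 0.0,"wy": 0.0,"wz": 0.0},
  {"hand": 1.0,"dx": 0.0,"dy": 0.0,"dz": 0.0,"wx": 0.0,"wy": 0.0,"wz": 0.0},
  {"hand": 1.0,"dx": 0.0,"dy": 0.0,"dz": 0.0,"wx": 0.0,"wy": 0.0,"wz": 0.0},
  {"hand": 1.0,"dx": 0.0,"dy": 0.0,"dz": 0.0,"wx": 0.0,"wy": 0.0,"wz": 0.0},
  {"hand": 1.0,"dx": 0.0,"dy": 0.0,"dz": 0.0,"wx": 0.0,"wy": 0.0,"wz": 0.0},
  {"hand": 1.0,"dx": 0.0,"dy": 0.0,"dz": 0.0,"wx": 0.0,"wy": 0.0,"wz": 0.0},
], force=60)

```text
t: 7.65
position: [0.431, 0.3386, 0.041]
ee_rot: [0.824, 0.566, 0.001, -0.0]
contact_force: [-0.3, -0.4, 6.4]
gripper_width: 0.0292
```

Request:
arm_command([
  {"hand": 1.0,"dx": 0.0,"dy": 0.0,"dz": -1.0,"wx": 0.0,"wy": 0.0,"wz": 0.0},
  {"hand": 1.0,"dx": 0.0,"dy": 0.0,"dz": -2.0,"wx": 0.0,"wy": 0.0,"wz": 0.0},
  {"hand": 1.0,"dx": 0.0,"dy": 0.0,"dz": -3.0,"wx": 0.0,"wy": 0.0,"wz": 0.0},
  {"hand": 1.0,"dx": 0.0,"dy": 0.0,"dz": -3.0,"wx": 0.0,"wy": 0.0,"wz": 0.0},
  {"hand": 1.0,"dx": 0.0,"dy": 0.0,"dz": 0.0,"wx": 0.0,"wy": 0.0,"wz": 0.0},
])

```text
t: 8.15
position: [0.4323, 0.3395, 0.1346]
ee_rot: [0.824, 0.566, 0.003, -0.0]
contact_force: [0.5, 0.3, -0.9]
gripper_width: 0.0293
```

```bash
python3 - <<'E'
from rig import arm
from h import *
st=arm.state(); print(st["position"],st["ee_rot"],st["contact_force"],st["gripper_width"])
q=arm.snapshot("side"); s=arm.snapshot("top")
crop(q,220,80,120,110,5,"pics/s6.png")
crop(s,180,150,120,90,5,"pics/t6.png")
E
```

```text
[0.43226605 0.33947064 0.13461555] [ 8.24173612e-01  5.66328560e-01  3.13015095e-03 -1.48154153e-04] [ 0.46640677  0.34289661 -0.94007992] 0.029316702650948722
```

View pics/s6.png

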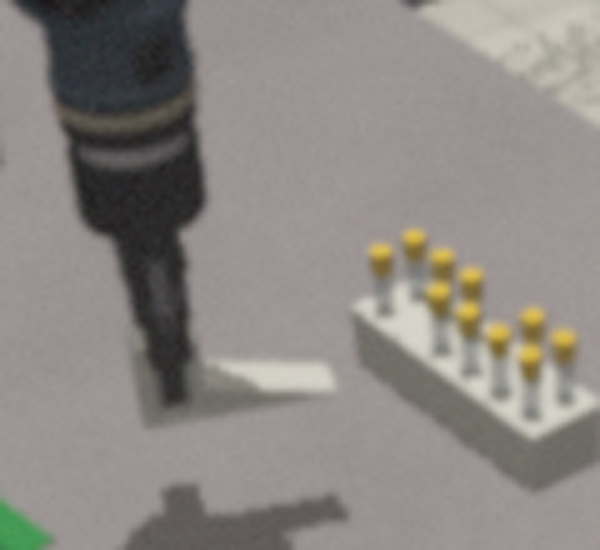

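View pics/t6.png

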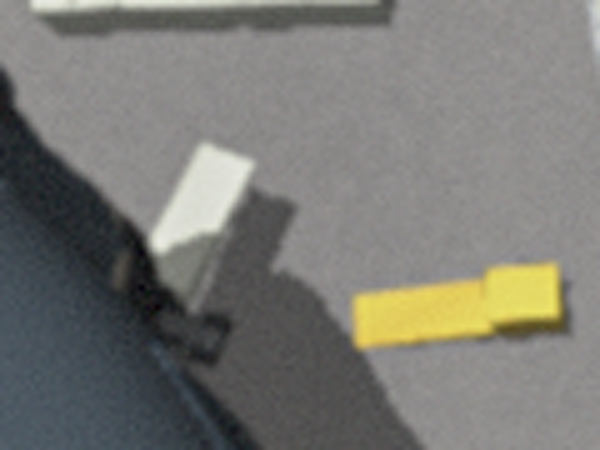

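The wedge is held and level. In the top crop its thin end runs from (204,143) to (254,162). I'll measure its offset from the TCP.

```bash
python3 - <<'E'
import pickle
from h import *
s=pickle.load(open("top0.pkl","rb")); q=pickle.load(open("side0.pkl","rb"))
p=np.array([.4323,.3395]); 
f=lambda pts,x0,y0:[(x0+(u+.5)/5-.5,y0+(v+.5)/5-.5) for u,v in pts]
T=plane(s,f([(204,143),(254,162)],180,150),.0956)[:,:2]
S=plane(q,f([(325,362),(338,390)],220,80),.0956)[:,:2]
e=T[0]-T[1]; print("edge yaw",np.degrees(np.arctan2(-e[0],e[1])))
for n,A in(("top",T),("side",S)):
    d=A.mean(0)-p; print(n,A.mean(0),np.hypot(*d),np.degrees(np.arctan2(d[1],d[0])))
tx=np.array([.8242**2-.5663**2,2*.8242*.5663]); print("tool x heading",np.degrees(np.arctan2(tx[1],tx[0])))
E
```

```text
edge yaw -19.996925215135846
top [0.52656006 0.30489103] 0.10041284761778142 -20.1614549517405
side [0.52241671 0.30313685] 0.09717664716568292 -21.974654024157637
tool x heading 68.98517646215022
```

Request:
arm_command([
  {"hand": 1.0,"dx": -4.5,"dy": 1.63,"dz": 0.0,"wx": 0.0,"wy": 0.0,"wz": 0.0},
  {"hand": 1.0,"dx": -4.5,"dy": 1.63,"dz": 0.0,"wx": 0.0,"wy": 0.0,"wz": 0.0},
  {"hand": 1.0,"dx": -4.5,"dy": 1.63,"dz": 0.0,"wx": 0.0,"wy": 0.0,"wz": 0.0},
  {"hand": 1.0,"dx": -4.5,"dy": 1.63,"dz": 0.0,"wx": 0.0,"wy": 0.0,"wz": 0.0},
  {"hand": 1.0,"dx": -4.5,"dy": 1.63,"dz": 0.0,"wx": 0.0,"wy": 0.0,"wz": 0.0},
  {"hand": 1.0,"dx": -4.5,"dy": 1.63,"dz": 0.0,"wx": 0.0,"wy": 0.0,"wz": 0.0},
  {"hand": 1.0,"dx": -4.5,"dy": 1.63,"dz": 0.0,"wx": 0.0,"wy": 0.0,"wz": 0.0},
  {"hand": 1.0,"dx": 0.0,"dy": 0.0,"dz": 0.0,"wx": 0.0,"wy": 0.0,"wz": -0.14},
  {"hand": 1.0,"dx": 0.0,"dy": 0.0,"dz": 0.0,"wx": 0.0,"wy": 0.0,"wz": -0.14},
  {"hand": 1.0,"dx": 0.0,"dy": 0.0,"dz": 0.0,"wx": 0.0,"wy": 0.0,"wz": -0.14},
])

```text
t: 9.25
position: [0.4232, 0.0024, 0.1293]
ee_rot: [0.687, 0.727, -0.001, -0.001]
contact_force: [1.0, -0.1, -1.0]
gripper_width: 0.0295
```

Request:
arm_command([
  {"hand": 1.0,"dx": 0.0,"dy": 0.0,"dz": 0.0,"wx": 0.0,"wy": 0.0,"wz": -0.137},
  {"hand": 1.0,"dx": 0.0,"dy": 0.0,"dz": 0.0,"wx": 0.0,"wy": 0.0,"wz": 0.0},
  {"hand": 1.0,"dx": 0.0,"dy": 0.0,"dz": 0.0,"wx": 0.0,"wy": 0.0,"wz": 0.0},
])

```text
t: 9.55
position: [0.4236, 0.0032, 0.1297]
ee_rot: [0.638, 0.77, -0.001, -0.001]
contact_force: [0.4, -0.3, -0.9]
gripper_width: 0.0295
```

```bash
python3 - <<'E'
from rig import arm
from h import *
st=arm.state(); print(st["position"],st["ee_rot"],st["contact_force"],st["gripper_width"],st["joint_pos"])
a=st["ee_rot"]; print(np.degrees(2*np.arctan2(a[1],a[0]))-90)
s=arm.snapshot("top"); q=arm.snapshot("side")
crop(s,260,110,120,110,5,"pics/t7.png");crop(q,250,120,160,120,5,"pics/s7.png")
E
```

```text
[0.42359982 0.00321532 0.1296554 ] [ 6.38292445e-01  7.69793587e-01 -5.31238339e-04 -5.52861482e-04] [ 0.35340062 -0.29907175 -0.88551088] 0.02953159439830534 [ 7.65710377e-03  1.53760814e-01 -4.68118107e-01  9.50447569e-01
 -1.00399561e-04 -1.78582614e-01]
10.67075420536321
```

View pics/t7.png

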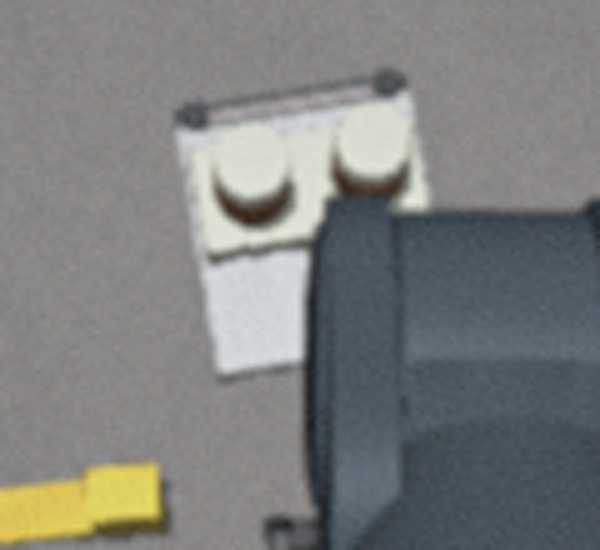

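View pics/s7.png

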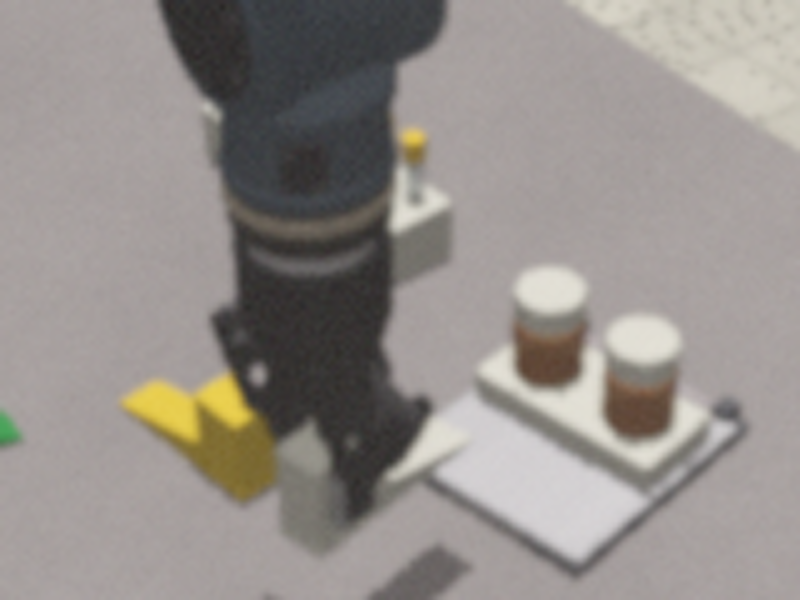

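The wedge is lined up with the slot in front of the tray, clear of the edge. I'll lower it to the bench.

Request:
arm_command([
  {"hand": 1.0,"dx": 0.0,"dy": 0.0,"dz": 3.0,"wx": 0.0,"wy": 0.0,"wz": 0.0},
  {"hand": 1.0,"dx": 0.0,"dy": 0.0,"dz": 3.0,"wx": 0.0,"wy": 0.0,"wz": 0.0},
  {"hand": 1.0,"dx": 0.0,"dy": 0.0,"dz": 1.8,"wx": 0.0,"wy": 0.0,"wz": 0.0},
  {"hand": 1.0,"dx": 0.0,"dy": 0.0,"dz": 0.5,"wx": 0.0,"wy": 0.0,"wz": 0.0},
  {"hand": 1.0,"dx": 0.0,"dy": 0.0,"dz": 0.2,"wx": 0.0,"wy": 0.0,"wz": 0.0},
  {"hand": 1.0,"dx": 0.0,"dy": 0.0,"dz": 0.0,"wx": 0.0,"wy": 0.0,"wz": 0.0},
])

```text
t: 10.25
position: [0.4246, 0.0032, 0.0458]
ee_rot: [0.637, 0.771, 0.0, 0.0]
contact_force: [-0.3, 0.5, -1.7]
gripper_width: 0.0293
```

Request:
arm_command([
  {"hand": 1.0,"dx": 0.0,"dy": 0.0,"dz": 0.3,"wx": 0.0,"wy": 0.0,"wz": 0.0},
  {"hand": 1.0,"dx": 0.0,"dy": 0.0,"dz": 0.1,"wx": 0.0,"wy": 0.0,"wz": 0.0},
  {"hand": 1.0,"dx": 0.0,"dy": 0.0,"dz": 0.0,"wx": 0.0,"wy": 0.0,"wz": 0.0},
])

```text
t: 10.55
position: [0.4244, 0.0032, 0.0416]
ee_rot: [0.637, 0.771, 0.0, 0.0]
contact_force: [-0.2, 1.1, -1.5]
gripper_width: 0.0293
```

Request:
arm_command([
  {"hand": 1.0,"dx": 0.0,"dy": 0.0,"dz": 0.1,"wx": 0.0,"wy": 0.0,"wz": 0.0},
  {"hand": 1.0,"dx": 0.0,"dy": 0.0,"dz": 0.0,"wx": 0.0,"wy": 0.0,"wz": 0.0},
])

```text
t: 10.75
position: [0.4244, 0.0032, 0.041]
ee_rot: [0.637, 0.771, 0.0, 0.0]
contact_force: [-2.1, 0.5, 9.1]
gripper_width: 0.0292
```

Request:
arm_command([
  {"hand": 1.0,"dx": 0.0,"dy": 1.0,"dz": 0.0,"wx": 0.0,"wy": 0.0,"wz": 0.0},
  {"hand": 1.0,"dx": 0.0,"dy": 1.0,"dz": 0.0,"wx": 0.0,"wy": 0.0,"wz": 0.0},
  {"hand": 1.0,"dx": 0.0,"dy": 1.0,"dz": 0.0,"wx": 0.0,"wy": 0.0,"wz": 0.0},
  {"hand": 1.0,"dx": 0.0,"dy": 0.5,"dz": 0.0,"wx": 0.0,"wy": 0.0,"wz": 0.0},
  {"hand": 1.0,"dx": 0.0,"dy": 0.0,"dz": 0.0,"wx": 0.0,"wy": 0.0,"wz": 0.0},
])

```text
t: 11.25
position: [0.4597, 0.0099, 0.041]
ee_rot: [0.637, 0.771, 0.001, 0.001]
contact_force: [0.8, 1.4, 6.1]
gripper_width: 0.0295
```

```bash
python3 - <<'E'
from rig import arm
from h import *
st=arm.state(); print(st["position"],st["ee_rot"],st["contact_force"],st["gripper_width"])
s=arm.snapshot("top"); q=arm.snapshot("side")
crop(s,260,110,120,110,5,"pics/t8.png");crop(q,280,140,130,100,6,"pics/s8.png")
E
```

```text
[0.45970761 0.0098723  0.04103448] [6.36759516e-01 7.71062008e-01 5.07626202e-04 6.64186126e-04] [0.76226022 1.38124938 6.05151063] 0.02954477002942238
```

View pics/s8.png

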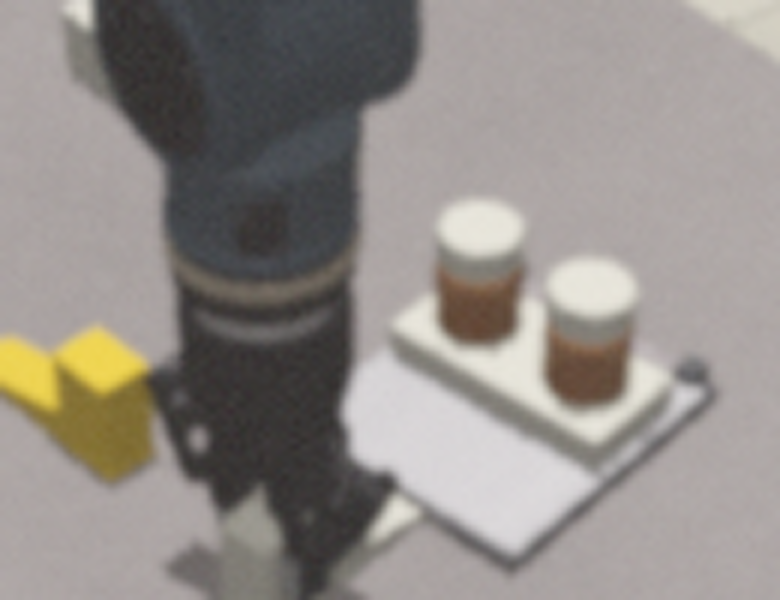

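View pics/t8.png

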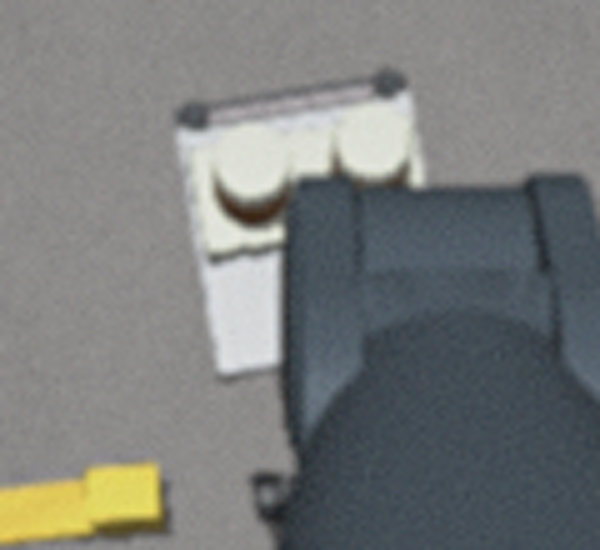

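The ramp goes under the middle of the tray edge at side crop (400,505), and the yellow look-alike is clear of the arm. I'll push on gently.

Request:
arm_command([
  {"hand": 1.0,"dx": 0.0,"dy": 0.4,"dz": 0.0,"wx": 0.0,"wy": 0.0,"wz": 0.0},
  {"hand": 1.0,"dx": 0.0,"dy": 0.3,"dz": 0.0,"wx": 0.0,"wy": 0.0,"wz": 0.0},
  {"hand": 1.0,"dx": 0.0,"dy": 0.0,"dz": 0.0,"wx": 0.0,"wy": 0.0,"wz": 0.0},
])

```text
t: 11.65
position: [0.4656, 0.0111, 0.041]
ee_rot: [0.637, 0.771, 0.0, 0.0]
contact_force: [-3.5, 0.4, 9.8]
gripper_width: 0.0291
```

Request:
arm_command([
  {"hand": 1.0,"dx": 0.0,"dy": 0.3,"dz": 0.0,"wx": 0.0,"wy": 0.0,"wz": 0.0},
  {"hand": 1.0,"dx": 0.0,"dy": 0.2,"dz": 0.0,"wx": 0.0,"wy": 0.0,"wz": 0.0},
  {"hand": 1.0,"dx": 0.0,"dy": 0.0,"dz": 0.0,"wx": 0.0,"wy": 0.0,"wz": 0.0},
])

```text
t: 11.95
position: [0.4683, 0.0117, 0.041]
ee_rot: [0.637, 0.771, -0.001, -0.001]
contact_force: [-12.0, -2.4, 18.9]
gripper_width: 0.0295
```

```bash
python3 - <<'E'
from rig import arm
from h import *
st=arm.state(); print(st["position"],st["ee_rot"],st["contact_force"],st["wrist_torque"],st["gripper_width"])
q=arm.snapshot("side")
import pickle; pickle.dump(q,open("side9.pkl","wb"))
crop(q,310,180,100,75,8,"pics/s9.png")
q0=pickle.load(open("side0.pkl","rb"))
crop(q0,310,180,100,75,8,"pics/s9_0.png")
E
```

```text
[0.46830418 0.01172974 0.04097882] [ 0.63690126  0.77094373 -0.00127616 -0.00095882] [-11.98342974  -2.39802812  18.94881035] [-0.30523121  1.89819731  0.05576222] 0.029509732079893814
```

View pics/s9.png

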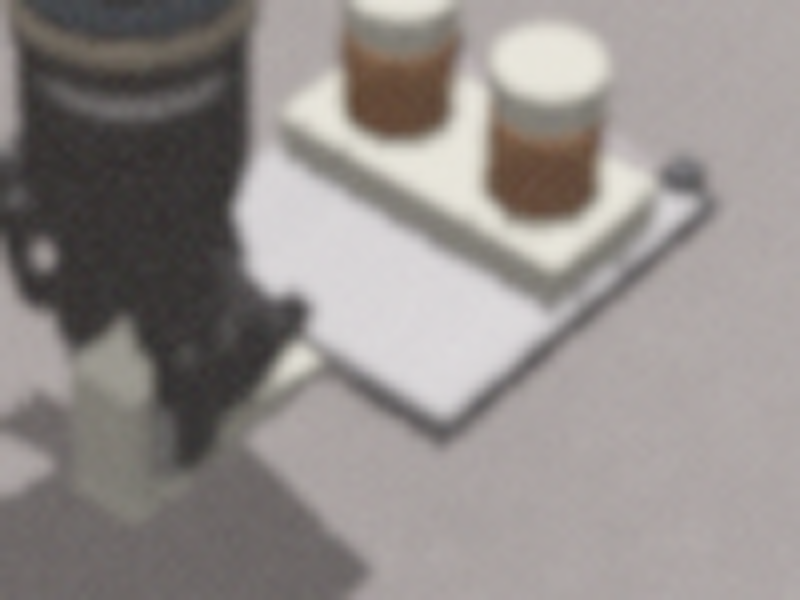

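View pics/s9_0.png

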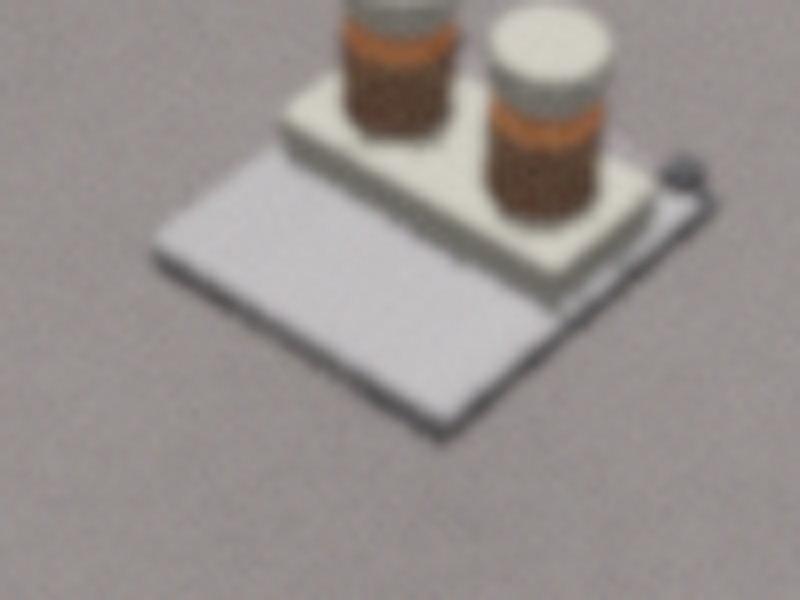

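The tray hasn't lifted yet. The tool is pressing down at 19 N, which adds bench friction, so I'll ease that off and then push on.

Request:
arm_command([
  {"hand": 1.0,"dx": 0.0,"dy": 0.0,"dz": -0.1,"wx": 0.0,"wy": 0.0,"wz": 0.0},
  {"hand": 1.0,"dx": 0.0,"dy": 0.0,"dz": 0.0,"wx": 0.0,"wy": 0.0,"wz": 0.0},
])

```text
t: 12.2
position: [0.4686, 0.0118, 0.0412]
ee_rot: [0.637, 0.771, -0.001, -0.001]
contact_force: [-5.9, -0.4, 1.4]
gripper_width: 0.0293
```

Request:
arm_command([
  {"hand": 1.0,"dx": 0.0,"dy": 0.2,"dz": 0.0,"wx": 0.0,"wy": 0.0,"wz": 0.0},
  {"hand": 1.0,"dx": 0.0,"dy": 0.0,"dz": 0.0,"wx": 0.0,"wy": 0.0,"wz": 0.0},
])

```text
t: 12.4
position: [0.4708, 0.0123, 0.0412]
ee_rot: [0.637, 0.771, -0.001, -0.001]
contact_force: [-5.4, -1.4, 3.2]
gripper_width: 0.0302
```

Request:
arm_command([
  {"hand": 1.0,"dx": 0.0,"dy": 0.2,"dz": 0.0,"wx": 0.0,"wy": 0.0,"wz": 0.0},
  {"hand": 1.0,"dx": 0.0,"dy": 0.2,"dz": 0.0,"wx": 0.0,"wy": 0.0,"wz": 0.0},
  {"hand": 1.0,"dx": 0.0,"dy": 0.2,"dz": 0.0,"wx": 0.0,"wy": 0.0,"wz": 0.0},
  {"hand": 1.0,"dx": 0.0,"dy": 0.0,"dz": 0.0,"wx": 0.0,"wy": 0.0,"wz": 0.0},
])

```text
t: 12.8
position: [0.4768, 0.0134, 0.0411]
ee_rot: [0.637, 0.771, -0.001, -0.001]
contact_force: [-5.3, -0.3, 2.1]
gripper_width: 0.0296
```

```bash
python3 - <<'E'
from rig import arm
from h import *
st=arm.state(); print(st["position"],st["ee_rot"],st["contact_force"],st["wrist_torque"],st["gripper_width"])
q=arm.snapshot("side")
import pickle; pickle.dump(q,open("side10.pkl","wb"))
crop(q,310,180,100,75,8,"pics/s10.png")
E
```

```text
[0.47682462 0.01344531 0.04112809] [ 0.63680292  0.77102549 -0.00098586 -0.00087677] [-5.33223672 -0.32084581  2.05493707] [-0.09220687  0.7081504  -0.0265214 ] 0.02957529457943712
```

View pics/s10.png

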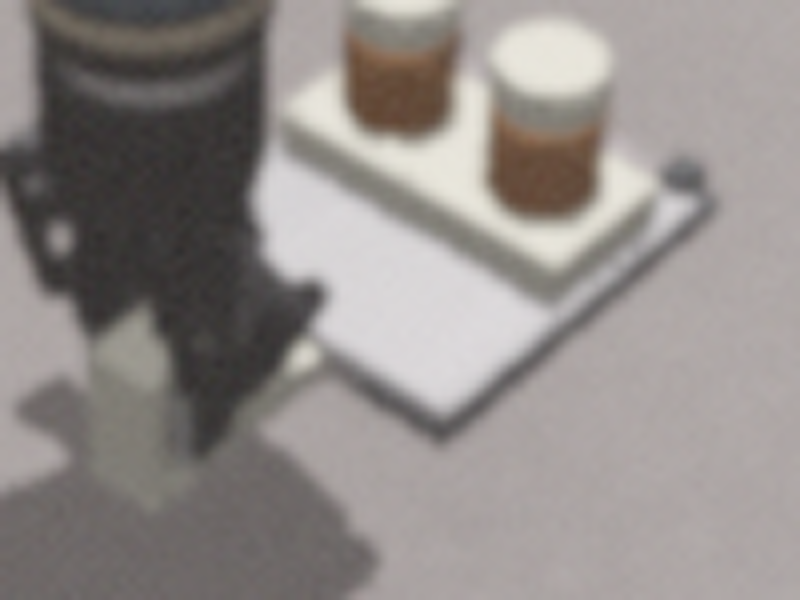

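The tray corner has risen a little, from about (442,418) to (442,412). I'll push a further 8 mm.

Request:
arm_command([
  {"hand": 1.0,"dx": 0.0,"dy": 0.2,"dz": 0.0,"wx": 0.0,"wy": 0.0,"wz": 0.0},
  {"hand": 1.0,"dx": 0.0,"dy": 0.2,"dz": 0.0,"wx": 0.0,"wy": 0.0,"wz": 0.0},
  {"hand": 1.0,"dx": 0.0,"dy": 0.2,"dz": 0.0,"wx": 0.0,"wy": 0.0,"wz": 0.0},
  {"hand": 1.0,"dx": 0.0,"dy": 0.2,"dz": 0.0,"wx": 0.0,"wy": 0.0,"wz": 0.0},
  {"hand": 1.0,"dx": 0.0,"dy": 0.0,"dz": 0.0,"wx": 0.0,"wy": 0.0,"wz": 0.0},
  {"hand": 1.0,"dx": 0.0,"dy": 0.0,"dz": 0.0,"wx": 0.0,"wy": 0.0,"wz": 0.0},
])

```text
t: 13.45
position: [0.4847, 0.0149, 0.0411]
ee_rot: [0.637, 0.771, -0.001, -0.001]
contact_force: [-5.2, -1.9, 1.8]
gripper_width: 0.0295
```

```bash
python3 - <<'E'
from rig import arm
from h import *
import pickle
st=arm.state(); print(st["position"],st["ee_rot"],st["contact_force"],st["wrist_torque"],st["gripper_width"],st["t"])
q=arm.snapshot("side"); s=arm.snapshot("top")
pickle.dump(q,open("side11.pkl","wb"))
crop(q,310,180,100,75,8,"pics/s11.png"); crop(s,260,110,120,110,5,"pics/t11.png")
q9=pickle.load(open("side9.pkl","rb"));q10=pickle.load(open("side10.pkl","rb"))
g=lambda a:cv2.cvtColor(a["color"],cv2.COLOR_RGB2GRAY)
# track plate corner bits & vial right
pts=np.float32([[365.5,232.5],[377,206],[379,188],[357,226],[395.5,202]]).reshape(-1,1,2)
X=np.array([[.552,-.045,.014]])
print("px per 5mm lift",proj(q,X+[0,0,.005])-proj(q,X))
for n,a in(("10",q10),("11",q)):
    r,ok,e=cv2.calcOpticalFlowPyrLK(g(q9),g(a),pts,None,winSize=(11,11),maxLevel=1)
    print(n,(r-pts).reshape(-1,2).round(2).tolist())
E
```

```text
[0.48473099 0.01493807 0.04110672] [ 0.63683757  0.77099706 -0.0008939  -0.00079987] [-5.16120341 -1.8842211   1.78558557] [-0.12248716  0.73013475  0.01929879] 0.02946985154361177 13.45
px per 5mm lift [[ 0.06329852 -1.26148402]]
10 [[0.07999999821186066, -0.4099999964237213], [0.20000000298023224, -0.3400000035762787], [0.30000001192092896, -0.4000000059604645], [-1.2200000286102295, -1.25], [0.029999999329447746, -0.03999999910593033]]
11 [[0.10000000149011612, -0.7799999713897705], [0.6200000047683716, -0.7300000190734863], [0.6800000071525574, -0.800000011920929], [-3.069999933242798, -3.049999952316284], [0.05999999865889549, -0.10000000149011612]]
```

View pics/s11.png

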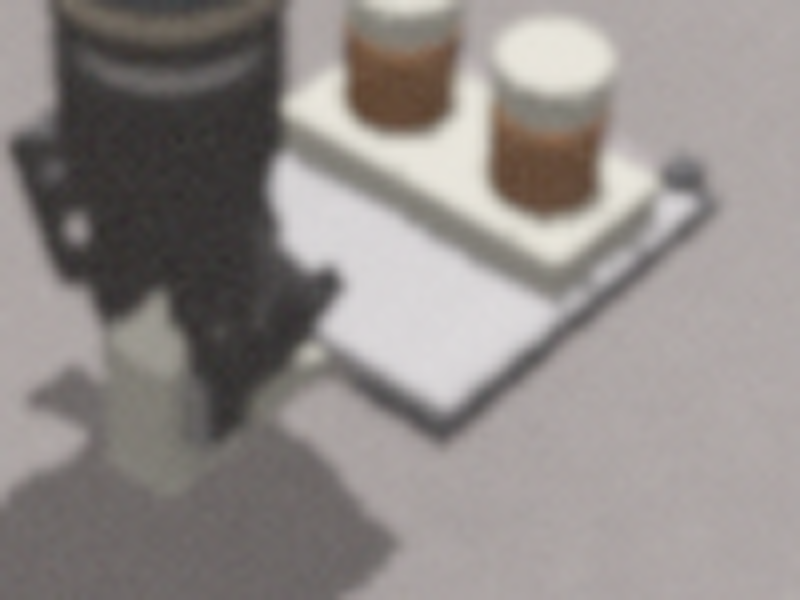

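View pics/t11.png

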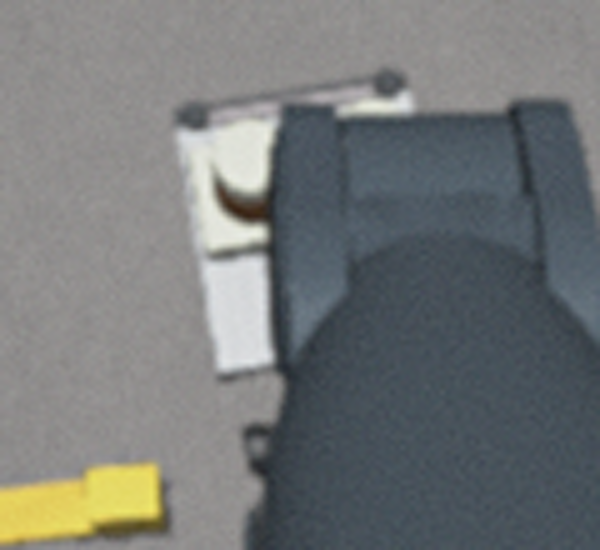

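Request:
arm_command([
  {"hand": 1.0,"dx": 0.0,"dy": 0.1,"dz": 0.0,"wx": 0.0,"wy": 0.0,"wz": 0.0},
  {"hand": 1.0,"dx": 0.0,"dy": 0.1,"dz": 0.0,"wx": 0.0,"wy": 0.0,"wz": 0.0},
  {"hand": 1.0,"dx": 0.0,"dy": 0.0,"dz": 0.0,"wx": 0.0,"wy": 0.0,"wz": 0.0},
  {"hand": 1.0,"dx": 0.0,"dy": 0.0,"dz": 0.0,"wx": 0.0,"wy": 0.0,"wz": 0.0},
  {"hand": 1.0,"dx": 0.0,"dy": 0.0,"dz": 0.0,"wx": 0.0,"wy": 0.0,"wz": 0.0},
  {"hand": 1.0,"dx": 0.0,"dy": 0.0,"dz": 0.0,"wx": 0.0,"wy": 0.0,"wz": 0.0},
  {"hand": 1.0,"dx": 0.0,"dy": 0.0,"dz": 0.0,"wx": 0.0,"wy": 0.0,"wz": 0.0},
  {"hand": 1.0,"dx": 0.0,"dy": 0.0,"dz": 0.0,"wx": 0.0,"wy": 0.0,"wz": 0.0},
])

```text
t: 14.35
position: [0.4867, 0.0153, 0.0411]
ee_rot: [0.637, 0.771, -0.001, -0.001]
contact_force: [-4.6, -0.7, 1.8]
gripper_width: 0.0297
```

```bash
python3 - <<'E'
from rig import arm
from h import *
import pickle
st=arm.state(); print(st["position"],st["ee_rot"],st["contact_force"],st["qd"].round(3),st["gripper_width"],st["t"])
q=arm.snapshot("side"); s=arm.snapshot("top")
cv2.imwrite("pics/t12.png",s["color"][:,:,::-1])
crop(q,270,140,140,110,5,"pics/s12.png")
q0=pickle.load(open("side0.pkl","rb"))
# lift from upper boundary: white block edge vs start (depth/tracking)
g=lambda a:cv2.cvtColor(a["color"],cv2.COLOR_RGB2GRAY)
pts=np.float32([[365.5,232.5],[395.5,202]]).reshape(-1,1,2)
r,ok,e=cv2.calcOpticalFlowPyrLK(g(q0),g(q),pts,None,winSize=(11,11),maxLevel=1)
print((r-pts).reshape(-1,2).round(2).tolist())
E
```

```text
[0.48665679 0.01531413 0.04111334] [ 0.63682936  0.77100383 -0.00088946 -0.0008106 ] [-4.55209185 -0.69052814  1.84673224] [-0.001 -0.     0.001  0.001  0.     0.001] 0.02965889208813684 14.35
[[0.1599999964237213, -0.699999988079071], [0.20000000298023224, 0.029999999329447746]]
```

View pics/s12.png

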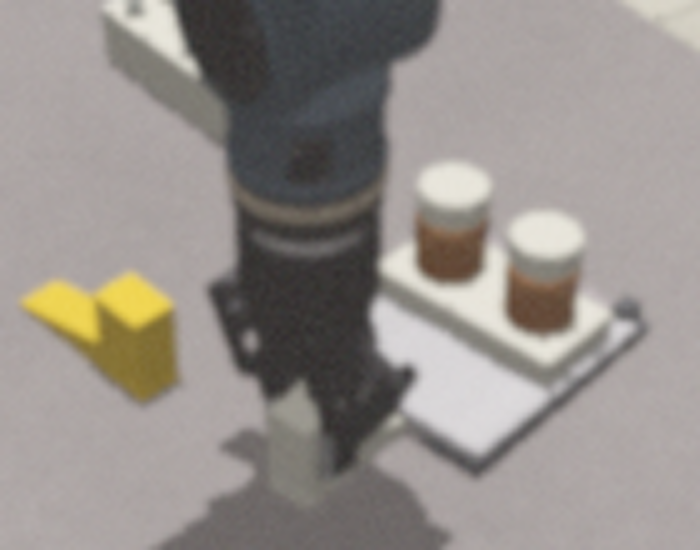

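View pics/t12.png

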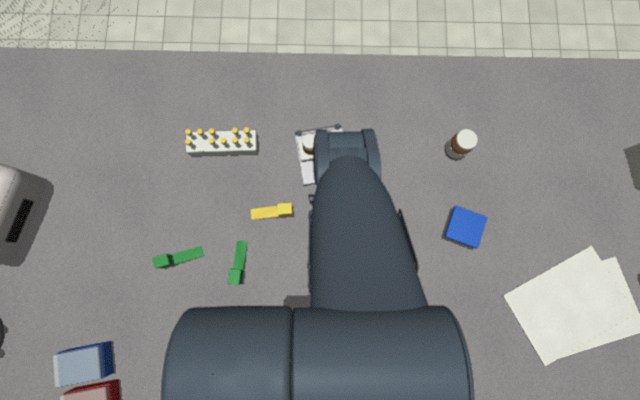

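The arm is still, the caps are down, and the bystanders and look-alikes haven't moved (rack at (221,142), box at (466,227), jar at (460,145)). As a last check I'll get the lift from how far the vials have tilted.

```bash
python3 - <<'E'
from rig import arm
from h import *
import pickle
q0=pickle.load(open("side9.pkl","rb")); q=arm.snapshot("side")
g=lambda a:cv2.cvtColor(a["color"],cv2.COLOR_RGB2GRAY).astype(np.float32)
# front face of block / vial patches
u=np.array([.982,.189,0])
for nm,(x0,y0,w,h),X in (("vialR",(368,180,22,30),[.650,.013,.07]),("vialL",(350,172,20,24),[.637,.078,.07])):
    sh,resp=cv2.phaseCorrelate(g(q0)[y0:y0+h,x0:x0+w].copy(),g(q)[y0:y0+h,x0:x0+w].copy(),cv2.createHanningWindow((w,h),cv2.CV_32F))
    X=np.array(X); th=.004/.15; d=u*(th*(X[2]-.01))+np.array([0,0,th*.052])
    print(nm,sh,resp,"predicted for 4mm",proj(q,X+d)-proj(q,X))
E
```

```text
vialR (0.40301651642989, -0.6525873834246418) 1.072310710615582 predicted for 4mm [[ 0.36904255 -0.63825421]]
vialL (-0.0076897360853731556, -1.0480668806024838) 1.0243298649787902 predicted for 4mm [[ 0.35953624 -0.62236129]]
```

```bash
python3 - <<'E'
from rig import arm
print(arm.finish_job()); s=arm.state(); print(s["t"],s["position"],s["contact_force"],s["gripper_width"])
E
```

```text
the job is handed in; nothing more can be done
None
the job is handed in; nothing more can be done
```

I pressed both caps home, then slid the gripped wedge into the slot until the tray's front edge lifted about 4 to 5 mm. I handed the job in still holding the wedge; no verdict came back.

- **Caps:** I pressed with the shut fingertips until the force reached about 20 N (left) and 18 N (right), with the tip at 95 mm, which is home height. Later side views show both caps seated.
- **Wedge and tray:** At the last reading (t = 14.35 s) the arm was still. The wedge lay level on the bench and gripped at a 29.7 mm opening, with about 4.6 N of push-back and 1.8 N down.
- **Lift height:** The estimates disagree somewhat. Wedge travel gives about 5 mm and the right vial's tilt just over 4 mm. The tray corner gives about 2.8 mm, probably low because the fixed base edge blurs that track. The left vial's tilt reading was unclear. All the usable figures are within the allowed 1.5 to 9 mm.
- **Push-back on the way in:** The wedge met 12 N of push-back with 19 N of down force before the tray moved. I raised the tool 1 mm and it then slid in smoothly.
- **Other objects:** In the last pictures the rack, box, jar and coloured look-alikes were where they started.

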